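# Free the spring-braked board slide and push it up to its marked stop

### The job

Bring the circuit board on the bench slide to its work position: press down the pad in the middle of the slide to free its brake and, keeping it pressed, push the slide gently along the rail until it rests against the stop that carries the upright post, not the flat-topped one. Do it with the fingertips only, gripping and lifting nothing; then let the pad spring up so that the brake holds, and leave everything else on the bench as it is.

Things in the scene. Friction and masses are not known exactly. Their poses are not given: they have to be found in the camera images.
- rail: Straight aluminium rail fixed to the bench, 340 mm long (along its own y), 60 mm wide (x), top 22 mm above the bench, a steel foot under each end. Origin: centre of its underside. It lies roughly from the robot's left to its right (y leftward); where and how it is turned varies.
- slide_mid (a point): Middle of the grey slide riding on the rail: on the rail's centre line, at its top. Slide: 80 mm along the rail, 84 mm wide. A cheek at each end (12 mm thick, 52 mm wide, top 37 mm above this point) leaves a 56 mm long well between them, open at the sides. A circuit board sits fixed on the far (+x of rail) side, 40 to 92 mm from the centre line, up to 20 mm above this point.
- pad_top (a point): Centre of the top of the ribbed black press pad in the slide's well: 44 mm across the rail, 52 mm along it. Released, its top is 21 mm above slide_mid, 43 mm above the bench; the cheeks stand 16 mm above it. A fingertip that presses it may carry the slide along by friction before it meets a cheek, and may drag it back likewise; lift straight up to leave it in place.
- pad (a joint): Downward travel of the pad (m): 0 released, 0.006 fully down. A spring returns it: 12 N starts it, 15 N at the bottom. Near 0 the brake is on and holds the slide against about 8 N; past 0.001 the slide is free and moves along the rail with about 2 N. 0.003 to 0.005 is a good depth to push it along with.
- slide (a joint): Position of the slide along the rail (m): 0 at the rail's middle, growing towards the rail's +y. It stays where it is left.
- stop_post: Marked stop: steel block on the rail, 24 mm along it, 77 mm wide, top 51 mm above the bench, with an upright round-headed post (20 mm wide, top 76 mm above the bench, 18 mm to the rail's +x side). Origin: rail's centre line at bench height, mid-block. May be on either side of the slide; slide touches it when slide_mid is 52 mm away along the rail.
- stop_plain: The other stop: the same steel block and clamp screw but with a flat top, no post. Origin likewise. It stands on the other side of the slide.
- connector_shell: Bystander: loose black connector housing, 34x50x16 mm, on the bench between the robot and the rail. Origin: centre of its underside.
- driver_prec: Bystander: loose slim green screwdriver, 125 mm long, 12 mm high, behind the rail. Origin: under its middle.
- multimeter: Bystander: loose yellow multimeter, 148x70x44 mm, left of the rail.
- carton_small: Bystander: loose brown card box, 75x105x45 mm, at the near left.
- pliers: Bystander: loose purple pliers, 160 mm long, 12 mm high, left of the rail.
- transformer: Bystander: loose transformer, 72x66x42 mm, well behind the rail.
- label_roll: Bystander: loose roll of white labels, 82 mm across, 32 mm high, at the near left.

How it is judged:
By the outcome, as a careful person would: the job done as asked, in the order asked, and still so for the second after the job is handed in, with the robot touching nothing.
It also fails if it takes over 38 s, if anything falls off the work surface, if the arm or the gripper's body presses on something with over 40 N, if the wrist force passes 120 N, or if a joint passes its speed limit or range.

### The arm

A 6-joint arm with a two-finger parallel gripper is mounted at the origin on the work surface; the furniture and walls round the work are solid. World frame = base frame: x ahead of the robot, y to its left, z up, the work surface at z = 0. Lengths are in mm, angles in rad, forces in N, time in s.
With the tool pointing down it reaches from about 250 to 800 mm from the base axis. Payload 3.9 kg.
Tool frame: the origin (TCP) lies midway between the tips of the shut fingers; the grasp point (between the pads) lies 19 mm behind it (r.pinch_z is the z of the grasp point in the tool frame, in mm); z points along the fingers, y is the line along which they close (so a half turn about z gives the same grasp; the last joint's range is limited). The gripper opens to 85 mm and grips with 20 to 120 N. Pads are 22 mm wide; open, the fingers measure 114 mm over their backs; the gripper's body (76 mm by 85 mm) begins 54 mm behind the grasp point. The pads swing forward as they close: fully open they stand 13 mm farther back than shut.
Start: joints at [-1.231, 0.26, -0.138, 1.173, 0, 1.571], TCP at [174.977, -494.973, 231.304] pointing down, gripper open.
Joint ranges: [-2.78, 2.78], [-0.83, 1.72], [-1.28, 1.37], [-1.9, 2.12], [-1.57, 1.48], [-3.14, 3.14]. Speed limits (rad/s): [2.57, 2.57, 3.14, 3.14, 3.14, 3.14].

### API

Orientations are given as a 3x3 rotation matrix whose columns are the frame's x, y, z axes.
In Python, from workcell import r gives the robot as it stands.
- The arm moves only by the tool arm_command, never from a script. Its argument "deltas" is text: rows parted by semicolons, each of 7 numbers parted by spaces: the opening, from 0 (shut) to 1 (fully open), then the shift along the world's x, y, z scaled (see below), then the turn, a rotation vector about the world's x, y, z scaled (see below). A call has 1 to 5 rows; each row is the pose to reach, as a shift and turn from the pose commanded when the call began, turning the shorter way round; what a row does not reach only later rows make up. The controller multiplies each number of a shift by 100 mm and each number of a turn by pi rad. A row lasts 1/10 s, in which the tool goes at most 50 mm and 8.59 degrees, less where a joint would pass 70% of its speed; a pose out of reach is approached as far as the arm can. A call with a number of a shift or a turn outside -1 to 1 is refused whole. A call with a gripper value outside its range is refused whole. The fingers move at their own pace and stop on an object; "force" is the grip in N (left out, the last holds). Time passes only in rows, so rows that repeat a pose let the fingers close. It gives the time, the measured TCP pose, the force, the opening and the grip force at its end, in the units of the state.
- r.read_state(): the state, without advancing time (a new reading comes with each control period).
- r.camera(name): name is "scene" or "top"; returns a dict with "color" (384x512x3 uint8, red, green, blue), "mtx" (3x3 intrinsics, pixels), "R" (3x3) and "t" (3): a world point X has camera coordinates R X + t. Camera axes: x right, y down, z forward; pixel columns grow to the right and rows downward; lengths in mm; the calibration is good to about 2 mm. A picture is of the moment at which its call begins. There is no depth.
- r.job_done(): hands the job in; it is judged then, once.
Trained networks look in the newest picture that a camera, given by its name, has taken for a name from the list of things; names that differ only in an ending like _2 or _b are one class to them, and where a whole thing is asked for, a point or a joint stands for the part that bears it (a point fixed in the world has none). Each returns a list of dicts, best first, with "confidence" (0 to 1); they miss things now and then, are a little off and sometimes report something else, mostly with a low value. They report only what shows in the picture. A call takes as long as a camera call.
- r.find_in(camera, thing): "xy" ([column, row] in pixels, amid what is visible of it).
- r.silhouettes(camera, thing): "pixels" (384x512 bool, what is visible of it) and "xy" ([column, row] in pixels, amid what is visible of it).
- r.pinpoint(camera, thing): "xy" ([column, row] in pixels: a listed point, or the origin of a listed thing).
The state is a dict: "t": time; "joint_positions": joint angles; "joint_velocities": joint speeds; "joint_efforts": joint torques, N m; "tcp_pos": TCP position; "tool_rot": TCP orientation; "ft_force": force on the tool from outside, world axes, zero at the start; "torque": the same for the moment, N m; "grip_width": finger opening in mm; "finger_force": force on a finger pad.
Only numpy, scipy, OpenCV 4.12 (cv2) and the standard library are available. Lean on these libraries where they do the work, as an engineer would, in place of code of your own. Each camera call takes 0.05 s, during which the arm holds its last target. There are 200 camera calls.

## Working session

There is one attempt and no reset: what is moved stays moved. The work goes in short steps, Python scripts to look and compute and a tool call to move; the robot and the scene stay as the last step left them, time stands still between calls to the robot, and variables do not carry over. Pictures are saved under pics/ and viewed, at most 10 in all, crops included, and the job is handed in when it is done.

Besides the shell and the picture viewer there is one more tool, called after ">>>" as a command line: name --argument value ..., lists and objects as JSON in quotes. arm_command: Moves the arm, as the interface text tells. Its arguments: {"type":"object","properties":{"deltas":{"type":"string"},"force":{"type":"number"}},"required":["deltas"]}

```bash
mkdir -p pics; cat > h.py <<'E'
import numpy as np, cv2
from workcell import r
def ray(c,xy):
    d=c["R"].T@(np.linalg.inv(c["mtx"])@np.array([xy[0],xy[1],1.])); o=-c["R"].T@c["t"]
    return o,d
def onz(c,xy,z):
    o,d=ray(c,xy); return o+d*(z-o[2])/d[2]
E
python3 - <<'E'
from h import *
np.set_printoptions(precision=1,suppress=True)
C={}
for n in("scene","top"):
    C[n]=r.camera(n); cv2.imwrite(f"pics/{n}1.png",C[n]["color"][:,:,::-1])
    for th,z in(("rail",0),("slide_mid",22),("pad_top",43),("stop_post",0),("stop_plain",0),("connector_shell",0),("driver_prec",0)):
        for d in r.pinpoint(n,th)[:2]: print(n,th,d["xy"],round(d["confidence"],2),onz(C[n],d["xy"],z))
print(r.read_state()["t"],r.read_state()["tool_rot"],r.read_state()["ft_force"])
E
```

```text
scene rail [230.1, 248.4] 0.88 [517.3 -58.9   0. ]
scene slide_mid [223.6, 248.4] 0.57 [512.8 -91.4  22. ]
scene pad_top [222.3, 242.0] 0.77 [512.9 -99.3  43. ]
scene stop_post [202.7, 290.0] 0.76 [ 502.8 -194.2    0. ]
scene stop_plain [250.5, 226.5] 0.88 [540.5  35.5   0. ]
scene connector_shell [198.3, 243.1] 0.62 [445.5 -56.2   0. ]
scene driver_prec [290.5, 278.9] 0.85 [ 654.8 -127.2    0. ]
scene driver_prec [222.5, 247.3] 0.4 [500.5 -58.9   0. ]
top rail [266.5, 203.8] 0.67 [531.8  62.9   0. ]
top rail [313.0, 207.1] 0.58 [519.3 -69.6   0. ]
top slide_mid [321.3, 207.6] 0.87 [516.4 -89.   22. ]
top pad_top [322.6, 209.8] 0.68 [509.4 -88.3  43. ]
top stop_post [360.5, 213.3] 0.9 [ 498.3 -205.     0. ]
top stop_plain [269.8, 203.3] 0.53 [533.   53.5   0. ]
top connector_shell [305.1, 237.7] 0.56 [433.1 -44.    0. ]
top driver_prec [326.5, 162.4] 0.5 [ 647.3 -113.4    0. ]
top driver_prec [305.4, 235.7] 0.38 [438.7 -45.    0. ]
0.8 [[ 0.9  0.3 -0. ]
 [ 0.3 -0.9 -0. ]
 [-0.   0.  -1. ]] [-0.6 -0.  -0.5]
```

View pics/top1.png

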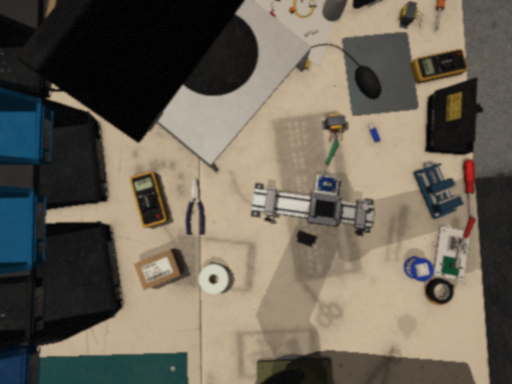

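View pics/scene1.png

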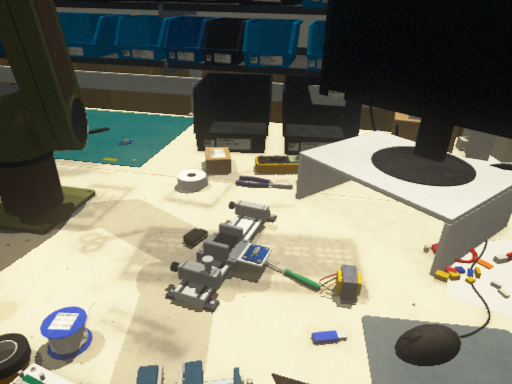

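The top view shows the rail running from (252,200) to (372,215), with the slide at (323,207) and the board on its far side. In the scene view, a round-headed post appears on the near stop at (207,262), which is at -y. I'll zoom in to check.

```bash
python3 - <<'E'
import cv2,numpy as np
a=cv2.imread("pics/scene1.png")[190:320,150:300]; b=cv2.imread("pics/top1.png")[165:245,240:390]
a=cv2.resize(a,(600,520),interpolation=cv2.INTER_CUBIC)
cv2.imwrite("pics/a.png",a)
cv2.imwrite("pics/b.png",cv2.resize(b,(750,400),interpolation=cv2.INTER_CUBIC))
E
```

```text
(no output)
```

View pics/a.png

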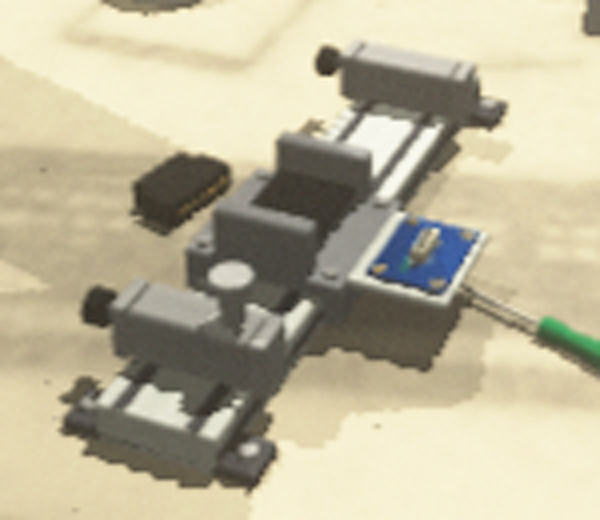

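View pics/b.png

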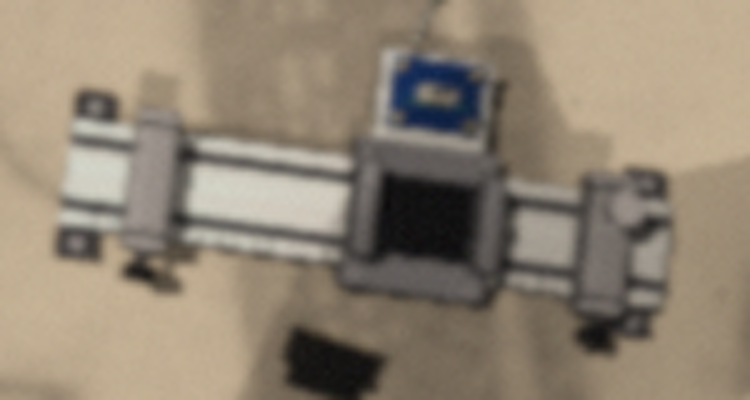

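The post is confirmed on the -y stop. It's the round head at (632,212) in the enlarged top crop, and the left stop is flat. Next I'll measure the geometry.

```bash
cat > m.py <<'E'
from h import *
np.set_printoptions(precision=1,suppress=True)
c=r.camera("top"); s=r.camera("scene")
T=lambda u,v,z: onz(c,(240+u/5-.4,165+v/5-.4),z)
S=lambda u,v,z: onz(s,(150+u/4-.4,190+v/4-.4),z)
A=T(67,173,22);B=T(668,250,22)
print("rail ends",A,B,np.linalg.norm(A-B),"mid",(A+B)/2)
e=(A-B)/np.linalg.norm(A-B);print("ydir",e,"yaw",np.arctan2(-e[0],e[1]))
print("pad",T(428,218,43),"cheek tops",T(364,217,59),T(487,232,59),"stopP",T(605,246,51),"stopL",T(153,178,51))
print("scene padtop corners far/near",S(285,173,43),S(368,190,43))
print("scene post",S(230,272,76))
for n in("top","scene"):
  for th,z in(("pad_top",43),("slide_mid",22),("stop_post",0)):
    C=c if n=="top" else s
    for d in r.pinpoint(n,th)[:1]: print(n,th,onz(C,d["xy"],z))
# triangulate pad_top
st=r.read_state();print(st["tcp_pos"],st["tool_rot"][:,1],st["t"])
E
python3 m.py
```

```text
rail ends [544.3 101.   22. ] [ 493.4 -233.8   22. ] 338.6611719787712 mid [518.8 -66.4  22. ]
ydir [0.2 1.  0. ] yaw -0.15096107226352642
pad [513.6 -95.6  43. ] cheek tops [514.3 -57.9  59. ] [ 504.7 -123.8   59. ] stopP [ 495.9 -189.6   51. ] stopL [538.5  54.5  51. ]
scene padtop corners far/near [500.8 -68.6  43. ] [545.9 -73.7  43. ]
scene post [ 514.8 -195.6   76. ]
top pad_top [512.3 -94.7  43. ]
top slide_mid [516.7 -85.1  22. ]
top stop_post [ 502.3 -194.3    0. ]
scene pad_top [ 517.3 -114.9   43. ]
scene slide_mid [508.7 -85.3  22. ]
scene stop_post [ 499.1 -192.4    0. ]
[ 175.  -495.   231.3] [ 0.3 -0.9  0. ] 1.2
```

>>> arm_command --deltas "0 0.4 0.5 0 0 0 -0.04; 0 0.7 0.8 0 0 0 -0.08; 0 1 1 0 0 0 -0.12; 0 1 1 0 0 0 -0.156; 0 1 1 0 0 0 -0.156" --force 40

```text
t: 1.7
tcp_pos: [275.9, -394.2, 231.5]
tool_rot: [[0.989, -0.147, 0.0], [-0.147, -0.989, -0.0], [0.0, 0.0, -1.0]]
ft_force: [-0.4, 0.4, -0.4]
grip_width: 12.7
finger_force: 0.0
```

>>> arm_command --deltas "0 0.4 0.5 0 0 0 0; 0 0.8 0.9 0 0 0 0; 0 1 1 0 0 0 0"

```text
t: 2.0
tcp_pos: [374.8, -294.0, 231.4]
tool_rot: [[0.989, -0.149, -0.0], [-0.149, -0.989, 0.0], [-0.0, -0.0, -1.0]]
ft_force: [0.3, -0.6, 0.3]
grip_width: -0.7
finger_force: 0.0
```

>>> arm_command --deltas "0 0.4 0.5 0 0 0 0; 0 0.8 0.9 0 0 0 0; 0 1 1 0 0 0 0"

```text
t: 2.3
tcp_pos: [475.6, -193.7, 231.5]
tool_rot: [[0.989, -0.147, -0.0], [-0.147, -0.989, 0.0], [-0.0, -0.0, -1.0]]
ft_force: [1.3, -1.1, -0.5]
grip_width: 0.2
finger_force: 0.0
```

>>> arm_command --deltas "0 0.2 0.45 -0.3 0 0 0; 0 0.38 0.9 -0.5 0 0 0; 0 0.38 0.97 -0.8 0 0 0; 0 0.38 0.97 -1 0 0 0; 0 0.38 0.97 -1 0 0 0"

```text
t: 2.8
tcp_pos: [510.4, -97.6, 128.3]
tool_rot: [[0.989, -0.148, -0.007], [-0.148, -0.989, 0.001], [-0.007, 0.0, -1.0]]
ft_force: [-0.6, -0.4, -0.4]
grip_width: -0.1
finger_force: 0.0
```

>>> arm_command --deltas "0 0 0 -0.3 0 0 0; 0 0 0 -0.62 0 0 0; 0 0 0 -0.66 0 0 0; 0 0 0 -0.66 0 0 0"

```text
t: 3.2
tcp_pos: [512.7, -98.8, 65.7]
tool_rot: [[0.989, -0.15, -0.001], [-0.15, -0.989, 0.0], [-0.001, 0.0, -1.0]]
ft_force: [-0.4, -0.0, 0.2]
grip_width: 0.1
finger_force: 0.0
```

```bash
python3 - <<'E'
from h import *
c=r.camera("scene")["color"][:,:,::-1][190:320,150:300]
d=r.camera("top")["color"][:,:,::-1][165:245,240:390]
c=cv2.resize(c,(600,520),interpolation=cv2.INTER_CUBIC)
cv2.imwrite("pics/c.png",c)
print(r.read_state()["tcp_pos"])
E
```

```text
[514.40149411 -98.81857054  67.10299712]
```

View pics/c.png

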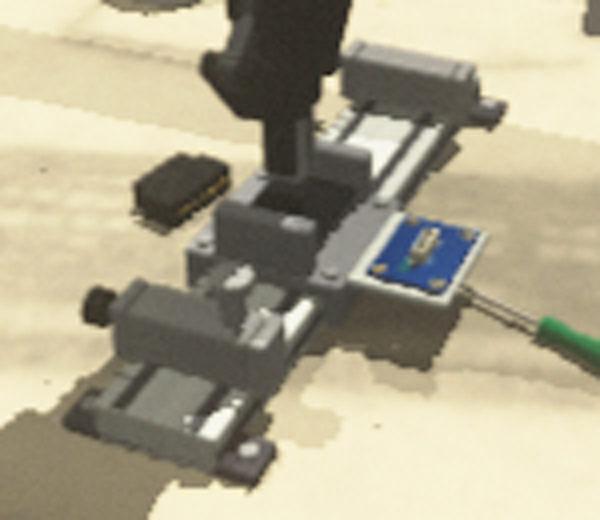

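The fingertip is at (285,178), above the well. I'll compare its predicted pixel position with this one.

```bash
python3 - <<'E'
from h import *
c=r.camera("scene")
def P(X):
    p=c["mtx"]@(c["R"]@np.array(X,float)+c["t"]); q=p[:2]/p[2]; return ((q-[150,190]+.4)*4).round()
print("tip",P([514.4,-98.8,67]),"down",P([514.4,-98.8,43]))
e=np.array([.15,.989,0]);n=np.array([.989,-.15,0])
m=np.array([514,-93.5,22])
for a in(-1,1):
  for k in(28,40):print("cheek",a*k,P(m+e*a*k-n*26+[0,0,37]),P(m+e*a*k+n*26+[0,0,37]))
E
```

```text
tip [293. 169.] down [294. 209.]
cheek -28 [222. 195.] [321. 219.]
cheek -40 [210. 208.] [310. 232.]
cheek 28 [272. 138.] [366. 159.]
cheek 40 [282. 126.] [375. 147.]
```

>>> arm_command --deltas "0 0 0 -0.1 0 0 0; 0 0 0 -0.2 0 0 0; 0 0 0 -0.2 0 0 0"

```text
t: 3.65
tcp_pos: [511.7, -97.7, 44.0]
tool_rot: [[0.989, -0.15, -0.003], [-0.15, -0.989, 0.001], [-0.003, -0.0, -1.0]]
ft_force: [-0.3, -1.0, 0.3]
grip_width: 0.1
finger_force: 0.0
```

>>> arm_command --deltas "0 0 0 -0.02 0 0 0; 0 0 0 -0.03 0 0 0; 0 0 0 -0.03 0 0 0"

```text
t: 3.95
tcp_pos: [512.3, -97.8, 43.3]
tool_rot: [[0.989, -0.15, -0.001], [-0.15, -0.989, 0.0], [-0.001, 0.0, -1.0]]
ft_force: [-4.8, 1.3, 11.6]
grip_width: 0.1
finger_force: 5.9
```

>>> arm_command --deltas "0 0 0 -0.02 0 0 0; 0 0 0 -0.03 0 0 0; 0 0 0 -0.03 0 0 0; 0 0 0 -0.03 0 0 0"

```text
t: 4.35
tcp_pos: [512.3, -97.8, 40.7]
tool_rot: [[0.989, -0.15, -0.001], [-0.15, -0.989, 0.0], [-0.001, 0.0, -1.0]]
ft_force: [-5.0, 0.2, 13.5]
grip_width: -0.1
finger_force: 6.5
```

>>> arm_command --deltas "0 0 0 -0.008 0 0 0; 0 -0.003 -0.02 -0.008 0 0 0; 0 -0.006 -0.04 -0.008 0 0 0; 0 -0.009 -0.06 -0.008 0 0 0; 0 -0.012 -0.08 -0.008 0 0 0"

```text
t: 4.85
tcp_pos: [511.1, -105.3, 39.9]
tool_rot: [[0.989, -0.149, -0.0], [-0.149, -0.989, 0.001], [-0.001, -0.001, -1.0]]
ft_force: [-5.2, 2.0, 13.4]
grip_width: -0.3
finger_force: 6.7
```

```bash
cat > w.py <<'E'
from h import *
np.set_printoptions(precision=1,suppress=True)
for n in("top","scene"):
  C=r.camera(n)
  for th,z in(("pad_top",39),("slide_mid",22)):
    for d in r.pinpoint(n,th)[:1]: print(n,th,onz(C,d["xy"],z),d["confidence"])
a=[r.read_state() for _ in range(2)][-1]
print(a["t"],a["tcp_pos"],a["ft_force"])
E
python3 w.py
```

```text
top pad_top [ 510.8 -105.9   39. ] 0.42
top slide_mid [508.6 -97.7  22. ] 0.82
scene pad_top [ 510.7 -113.5   39. ] 0.63
scene slide_mid [ 507.3 -102.2   22. ] 0.7
5.15 [ 511.  -105.6   39.9] [-5.6  1.3 13. ]
```

>>> arm_command --deltas "0 -0.004 -0.03 0 0 0 0; 0 -0.009 -0.06 0 0 0 0; 0 -0.0135 -0.09 0 0 0 0; 0 -0.018 -0.12 0 0 0 0; 0 -0.0225 -0.15 0 0 0 0"

```text
t: 5.65
tcp_pos: [508.6, -120.3, 39.8]
tool_rot: [[0.989, -0.149, -0.001], [-0.149, -0.989, 0.001], [-0.001, -0.001, -1.0]]
ft_force: [-5.0, 2.7, 13.1]
grip_width: 0.3
finger_force: 6.7
```

>>> arm_command --deltas "0 -0.004 -0.03 0 0 0 0; 0 -0.009 -0.06 0 0 0 0; 0 -0.0135 -0.09 0 0 0 0; 0 -0.017 -0.11 0 0 0 0; 0 -0.0195 -0.13 0 0 0 0"

```text
t: 6.15
tcp_pos: [506.5, -133.3, 39.8]
tool_rot: [[0.989, -0.149, -0.001], [-0.149, -0.989, 0.001], [-0.001, -0.001, -1.0]]
ft_force: [-5.7, 1.8, 13.0]
grip_width: -0.1
finger_force: 6.7
```

```bash
python3 w.py
```

```text
top pad_top [ 497.6 -131.3   39. ] 0.42
top slide_mid [ 512.  -133.7   22. ] 0.94
scene pad_top [555.6 -16.9  39. ] 0.74
scene slide_mid [ 505.9 -131.2   22. ] 0.88
6.45 [ 506.4 -133.6   39.8] [-5.7  1.2 13.8]
```

>>> arm_command --deltas "0 -0.003 -0.02 0 0 0 0; 0 -0.006 -0.04 0 0 0 0; 0 -0.009 -0.06 0 0 0 0; 0 -0.0105 -0.07 0 0 0 0; 0 -0.012 -0.08 0 0 0 0"

```text
t: 6.95
tcp_pos: [505.2, -141.3, 39.8]
tool_rot: [[0.989, -0.149, -0.001], [-0.149, -0.989, 0.001], [-0.001, -0.001, -1.0]]
ft_force: [-5.8, 2.6, 14.0]
grip_width: -0.2
finger_force: 6.7
```

>>> arm_command --deltas "0 -0.0015 -0.01 0 0 0 0; 0 -0.003 -0.02 0 0 0 0; 0 -0.0045 -0.03 0 0 0 0; 0 -0.006 -0.04 0 0 0 0"

```text
t: 7.35
tcp_pos: [504.5, -145.2, 39.8]
tool_rot: [[0.989, -0.149, -0.002], [-0.149, -0.989, 0.001], [-0.002, -0.001, -1.0]]
ft_force: [-5.0, 3.0, 13.1]
grip_width: 0.2
finger_force: 6.7
```

>>> arm_command --deltas "0 -0.0015 -0.01 0 0 0 0; 0 -0.003 -0.02 0 0 0 0; 0 -0.003 -0.02 0 0 0 0"

```text
t: 7.65
tcp_pos: [504.5, -145.4, 39.7]
tool_rot: [[0.989, -0.149, -0.001], [-0.149, -0.989, 0.005], [-0.002, -0.005, -1.0]]
ft_force: [-4.8, 7.4, 13.7]
grip_width: -0.3
finger_force: 6.7
```

>>> arm_command --deltas "0 -0.0015 -0.01 0 0 0 0; 0 -0.003 -0.02 0 0 0 0; 0 -0.003 -0.02 0 0 0 0"

```text
t: 7.95
tcp_pos: [504.8, -146.4, 39.8]
tool_rot: [[0.989, -0.148, 0.0], [-0.148, -0.989, 0.008], [-0.001, -0.008, -1.0]]
ft_force: [-2.9, 8.9, 12.5]
grip_width: -0.0
finger_force: 6.7
```

```bash
python3 - <<'E'
from h import *
c=r.camera("scene")["color"][:,:,::-1][200:310,150:270]
cv2.imwrite("pics/d.png",cv2.resize(c,(600,550),interpolation=cv2.INTER_CUBIC))
E
```

```text
(no output)
```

View pics/d.png

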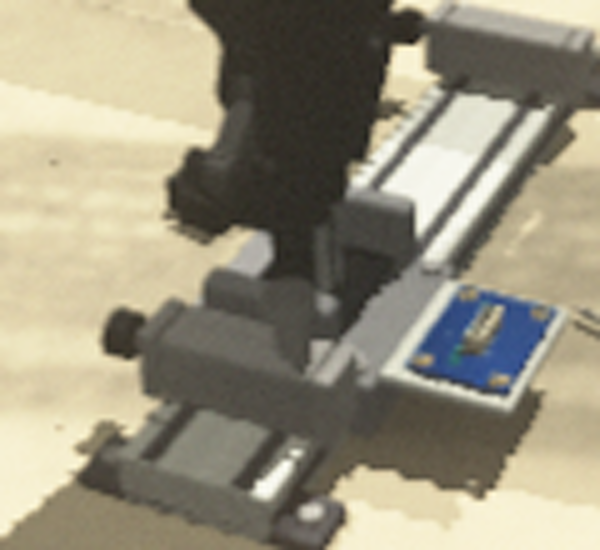

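The slide end is up against the post stop at (350,370), so I'll lift straight up.

>>> arm_command --deltas "0 0 0 0.02 0 0 0; 0 0 0 0.04 0 0 0; 0 0 0 0.06 0 0 0; 0 0 0 0.1 0 0 0; 0 0 0 0.2 0 0 0"

```text
t: 8.5
tcp_pos: [504.4, -150.0, 58.1]
tool_rot: [[0.989, -0.15, -0.002], [-0.15, -0.989, 0.0], [-0.002, 0.0, -1.0]]
ft_force: [-0.7, 0.4, 0.3]
grip_width: 0.2
finger_force: 0.0
```

>>> arm_command --deltas "0 0 0 0.3 0 0 0; 0 0 0 0.6 0 0 0; 0 0 0 1 0 0 0; 0 0 0 1 0 0 0"

```text
t: 8.9
tcp_pos: [509.1, -151.4, 164.4]
tool_rot: [[0.989, -0.15, 0.01], [-0.15, -0.989, -0.003], [0.011, 0.002, -1.0]]
ft_force: [1.1, -0.0, 0.9]
grip_width: -0.1
finger_force: 0.0
```

>>> arm_command --deltas "0 -0.4 0 0.2 0 0 0; 0 -0.9 0 0.3 0 0 0; 0 -1 -0.3 0.3 0 0 0; 0 -1 -0.7 0.3 0 0 0; 0 -1 -1 0.3 0 0 0"

```text
t: 9.4
tcp_pos: [404.5, -251.7, 188.9]
tool_rot: [[0.989, -0.15, 0.001], [-0.15, -0.989, -0.001], [0.001, 0.001, -1.0]]
ft_force: [0.7, 0.1, 0.5]
grip_width: 0.1
finger_force: 0.0
```

```bash
python3 - <<'E'
from h import *
np.set_printoptions(precision=1,suppress=True)
c=r.camera("scene")["color"][:,:,::-1][200:310,150:270]
d=r.camera("top")["color"][:,:,::-1][165:245,240:390]
c=cv2.resize(c,(400,367),interpolation=cv2.INTER_CUBIC);d=cv2.resize(d,(400,213),interpolation=cv2.INTER_CUBIC)
cv2.imwrite("pics/e.png",np.vstack([c,d]))
s=r.read_state();print(s["t"],s["tcp_pos"],s["ft_force"])
E
```

```text
9.5 [ 405.4 -253.4  188.6] [ 0.7  0.1 -0.3]
```

View pics/e.png

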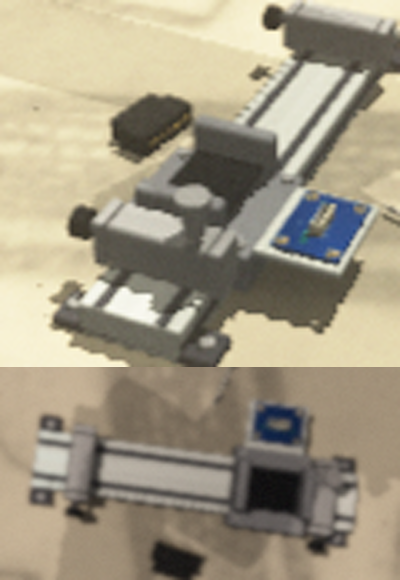

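The slide is flush against the post stop: the two meet at (305,495) in the top view. The pad is up and the tool is clear of everything.

```bash
python3 -c "
from workcell import r
print(r.job_done())"
```

```text
the job is handed in; nothing more can be done
None
```

The slide rests against the stop with the post, the pad is released so the brake holds, the gripper is clear and nothing else looked disturbed; I handed the job in at about 9.5 s, but no verdict came back.

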